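# Put the drip tray away under the shelf

## Task

Clear the drip tray and put it away: take the cutlery caddy out of it and hang the caddy by its own hook over the rim of the basin, then slide the tray lengthwise into the bay under the low shelf, using the long fence to line it up, until it is fully home against the stop hidden at the back. Slide the tray along the table without lifting it, do not ram it against the shelf, and leave the basin and the other things where they are.

Things in the scene. Friction and masses are not known exactly. Their poses are not given: they have to be found in the camera images.
- shelf: Low sage-green plywood shelf, fixed, deck top 55 mm up. Origin: on the table, middle of the mouth of the bay under the deck. The mouth faces the shelf's +y; the bay runs in along -y. It is 127 mm wide (x -63.5 to +63.5 mm), 40 mm high, without a floor (the tray slides on the table). Its near wall (-x, 15 mm thick) ends in a flared lip reaching y = +28 mm, x = -86 mm, 36 mm high.
- bay_back (a point): Middle of the bay's closed rear panel on the table, 160 mm behind the mouth (shelf -y). In front of it a fixed cross stop is hidden in the bay: its face lies somewhere between 118 and 146 mm behind the mouth, different every time; it cannot be seen, only felt. Pressed sideways, the tray may bind on a side wall short of the stop; eased off and pushed again it goes on.
- fence (a point): Middle of the free length of the fence, on its face, 20 mm up: the bay's far wall (face at shelf x = +63.5 mm) carries on straight out of the mouth to shelf y = +260 mm, 40 mm high, with the 15 mm thick deck on and behind it. It runs along the shelf's y. A fixed plywood crate with a hinged lid (90 by 120 mm, 110 mm high) stands on the deck near its +y end.
- tray: Plain aluminium drip tray, 160 mm long (its y), 124 mm wide (its x), 24 mm high, walls and floor 4 mm, 0.3 to 0.55 kg, loose on the table in front of the mouth. Origin: centre of its underside. It goes into the bay lengthwise, its -y end first. When home it still sticks 14 to 42 mm out of the mouth, depending on the hidden stop.
- caddy_tab (a point): Centre of the black grip tab of the steel cutlery caddy (0.15 kg) standing upright in the tray. Tab: 36 mm along caddy x, 10 mm thick along y, 45 mm tall; its top is 20 mm above this point, the hook strap 25 mm and the caddy's underside 125 mm below. The open cup, 74 (x) by 50 (y) by 58 mm high, is centred 34 mm towards -y; a back plate 44 mm wide rises from its +y side to the strap.
- caddy_seat (a point): Middle of the underside of the caddy's hook, 29 mm below the tab's centre, 96 mm above the caddy's underside; axes as the caddy. The hook opens downwards: a gap 17 mm across (caddy y) between the back plate on -y and a lip on +y, 40 mm wide, 3 mm thick, reaching 24 mm below this point. Hung on a rim, this point rests on the rim's top edge.
- basin: Turquoise plastic rectangular basin, loose, 0.7 kg, 220 mm (x) by 170 mm (y) by 120 mm high, upright walls 5 mm thick with a plain straight rim. Origin: centre of its underside.
- sugar_bowl: White porcelain sugar bowl with its lid on, 90 mm wide, 92 mm high, on the shelf's deck. Bystander. Origin: centre of underside.
- amber_jar: Sealed amber glass jar, 72 mm wide, 100 mm high, on the shelf's deck. Bystander. Origin: centre of underside.
- tweezers: Steel tweezers, 120 mm long (x), 18 mm wide, 8 mm high, lying on the deck over the bay. Bystander. Origin: centre of underside.
- spatula: Pale wooden spatula, 200 mm long (x), lying on the table beside the shelf. Bystander.
- mug: White mug, 76 mm wide, 85 mm high, on the table beyond the basin. Bystander. Origin: centre of underside.
- tall_jar: Clear glass jar, 60 mm wide, 130 mm high, on the table at the right. Bystander. Origin: centre of underside.

How it is judged:
By the outcome, as a careful person would: the job done as asked, in the order asked, and still so for the second after the job is handed in, with the robot touching nothing.
It also fails if it takes over 64 s, if anything falls off the work surface, if the arm or the gripper's body presses on something with over 40 N, if the wrist force passes 120 N, or if a joint passes its speed limit or range.

## Robot

A 6-joint arm with a two-finger parallel gripper is mounted at the origin on the work surface. World frame = base frame: x ahead of the robot, y to its left, z up, the work surface at z = 0. Lengths are in mm, angles in rad, forces in N, time in s.
With the tool pointing down it reaches from about 275 to 725 mm from the base axis. Payload 5.6 kg.
Tool frame: the origin (TCP) lies at the very end of the fingers, on their centre line; the grasp point (between the pads) lies 19 mm behind it (robot.hold_point_z is the distance from the TCP to the grasp point, in mm); z points along the fingers, y is the line along which they close (so a half turn about z gives the same grasp; the last joint's range is limited). The gripper opens to 85 mm and grips with 20 to 120 N. Pads are 22 mm wide; open, the fingers measure 114 mm over their backs; the gripper's body (76 mm by 85 mm) begins 54 mm behind the grasp point. The pads swing forward as they close: fully open they stand 13 mm farther back than shut.
Start: joints at [1.416, 0.255, 0.108, 0, -1.424, -0.285], TCP at [234.14, 497.666, 231.283] pointing down, gripper open.
Joint ranges: [-2.95, 2.95], [-1.21, 1.97], [-1.09, 1.5], [-2.87, 1.71], [-2.94, -0.07], [-3.05, 3.05]. Speed limits (rad/s): [2.57, 2.57, 3.14, 3.14, 3.14, 3.14].

## Interface

Orientations are given as a unit quaternion [w, x, y, z].
In Python, from bench import robot gives the robot as it stands.
- The arm moves only by the shell command python3 -m crank 'ROWS' [OPENING] [FORCE]. ROWS is JSON, a list of rows, each a list of 4 numbers: the shift along the tool's x, y, z normalised to -1 to 1, where 1 is 0.15 m, then the turn about the tool's z normalised to -1 to 1, where 1 is 0.5 rad. A call has exactly 10 rows; each row is the pose to reach, as a shift and turn from the pose commanded when the call began, along the tool's axes at that moment; what a row does not reach only later rows make up. A row lasts 1/10 s, in which the tool goes at most 50 mm and 8.59 degrees, less where a joint would pass 70% of its speed; a pose out of reach is approached as far as the arm can. A call with a number of a shift or a turn outside -1 to 1 is refused whole. A call with a gripper value outside its range is refused whole. OPENING is the gripper command: -1 is shut, 1 is fully open, values between are in proportion, set as the call begins (- or left out, the last holds). The fingers move at their own pace and stop on an object; FORCE is the grip in N (left out, the last holds). Time passes only in rows, so rows that repeat a pose let the fingers close, or fill a call up. It gives the time, the measured TCP pose, the force, the opening and the grip force at its end, in the units of the state.
- robot.get_state(): the state, without advancing time (a new reading comes with each control period).
- robot.get_image(name): name is "scene" or "top" or "wrist"; returns a dict with "color" (480x640x3 uint8, blue, green, red), "mtx" (3x3 intrinsics, pixels), "pose" (4x4, takes a point from camera to world coordinates). Camera axes: x right, y down, z forward; pixel columns grow to the right and rows downward; lengths in mm; the calibration is good to about 2 mm. A picture is of the moment at which its call begins. There is no depth.
- robot.hand_in(): hands the job in; it is judged then, once.
The state is a dict: "time_s": time; "qpos": joint angles; "qvel": joint speeds; "effort": joint torques, N m; "ee_pos": TCP position; "eef_rot": TCP orientation; "contact_force": force on the tool from outside, world axes, zero at the start; "moment": the same for the moment, N m; "finger_gap": finger opening in mm; "finger_force": force on a finger pad.
Only numpy, scipy, OpenCV 4.12 (cv2) and the standard library are available. Lean on these libraries where they do the work, as an engineer would, in place of code of your own. Each camera call takes 0.05 s, during which the arm holds its last target. There are 200 camera calls.

## Working session

There is one attempt and no reset: what is moved stays moved. The work goes in short steps, Python scripts to look and compute and a shell command to move; the robot and the scene stay as the last step left them, time stands still between calls to the robot, and variables do not carry over. Pictures are saved under pics/ and viewed, at most 10 in all, crops included, and the job is handed in when it is done.

```bash
ls; mkdir -p pics; cat > h.py <<'E'
import numpy as np,cv2
from bench import robot
def snap(n,f):
    d=robot.get_image(n); cv2.imwrite(f'pics/{f}.png',d['color']); np.savez(f'pics/{f}.npz',mtx=d['mtx'],pose=d['pose']); return d
def w(f,u,v,z):
    d=np.load(f'pics/{f}.npz'); r=d['pose'][:3,:3]@np.linalg.solve(d['mtx'],[u,v,1.]); o=d['pose'][:3,3]
    return o+r*(z-o[2])/r[2]
def px(f,p):
    d=np.load(f'pics/{f}.npz'); c=d['pose'][:3,:3].T@(np.array(p,float)-d['pose'][:3,3]); q=d['mtx']@c; return q[:2]/q[2]
E
python3 - <<'E'
from h import *
for n in('top','scene'):
    d=snap(n,n+'0'); print(d['mtx'],d['pose'].round(3))
print(robot.get_state())
E
```

```text
pics
[[571.13452461   0.         329.87839571]
 [  0.         571.13452461 249.56963993]
 [  0.           0.           1.        ]] [[-1.700000e-02 -9.750000e-01  2.200000e-01  2.899600e+02]
 [-1.000000e+00  1.800000e-02 -1.000000e-03  1.046400e+01]
 [-3.000000e-03 -2.200000e-01 -9.760000e-01  1.341996e+03]
 [ 0.000000e+00  0.000000e+00  0.000000e+00  1.000000e+00]]
[[483.49764497   0.         313.83572829]
 [  0.         483.49764497 244.11436568]
 [  0.           0.           1.        ]] [[ 8.51000e-01  4.25000e-01 -3.09000e-01  8.89645e+02]
 [ 5.25000e-01 -7.06000e-01  4.75000e-01 -5.08487e+02]
 [-1.60000e-02 -5.66000e-01 -8.24000e-01  9.76583e+02]
 [ 0.00000e+00  0.00000e+00  0.00000e+00  1.00000e+00]]
{'time_s': 0.1, 'qpos': array([ 1.41560897e+00,  2.55682638e-01,  1.07166185e-01, -4.03514886e-04,
       -1.42392595e+00, -2.84600511e-01]), 'qvel': array([-0.00056552, -0.00141753,  0.00238409, -0.00035099,  0.00139973,
       -0.00040112]), 'effort': array([-2.40944311e-03, -3.87603092e+01,  2.38474935e+01,  5.37790373e+00,
       -3.77084099e-03, -2.81207015e-06]), 'ee_pos': array([233.93031965, 497.28935882, 230.50459376]), 'eef_rot': array([ 8.34221832e-04,  9.75913764e-01, -2.18155011e-01, -1.45924341e-04]), 'contact_force': array([ 0.38823726, -0.30132521, -0.32857198]), 'moment': array([-0.03413299,  0.01557819,  0.01343987]), 'finger_force': 0.0, 'finger_gap': 85.7463153021776}
```

View pics/top0.png

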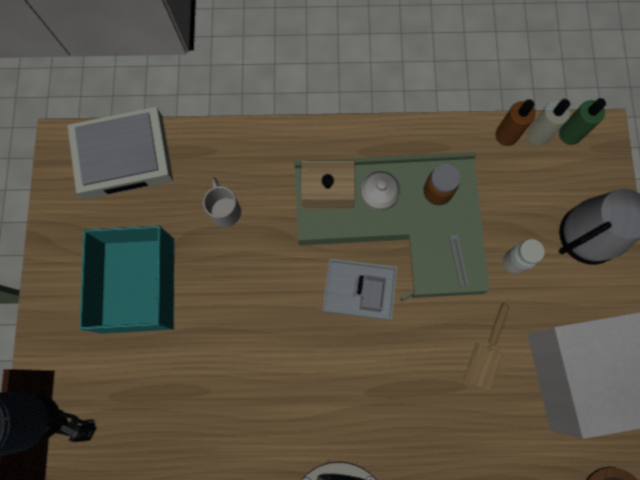

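View pics/scene0.png

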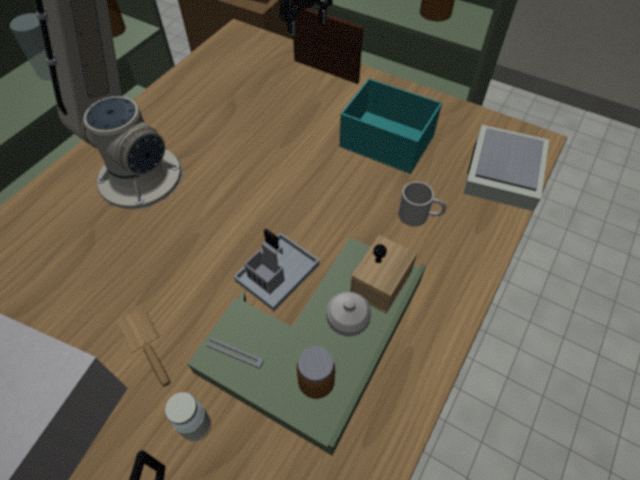

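The top view shows the basin at about (127,280), the tray at (360,289) with the caddy at (370,290), and the shelf mouth near x=410. I'll enlarge these next.

```bash
python3 - <<'E'
import cv2
a=cv2.imread('pics/top0.png')
def c(f,x,y,w,h,s): cv2.imwrite(f'pics/{f}.png',cv2.convertScaleAbs(cv2.resize(a[y:y+h,x:x+w],None,fx=s,fy=s,interpolation=cv2.INTER_CUBIC),alpha=1.6))
c('cA',290,225,133,100,6)
c('cB',70,215,133,125,4.5)
E
```

```text
(no output)
```

View pics/cA.png

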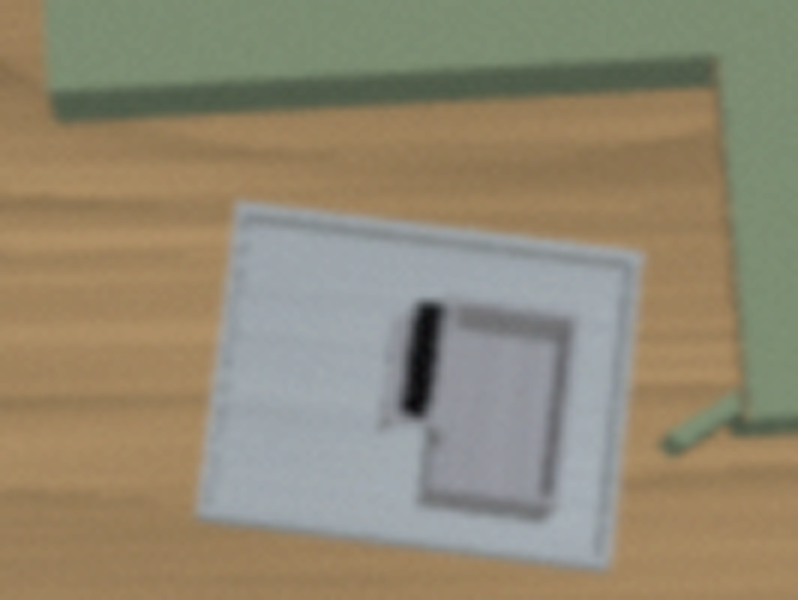

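View pics/cB.png

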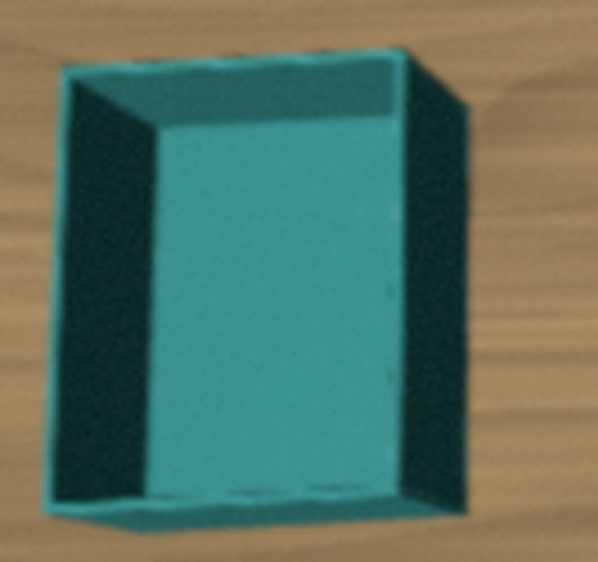

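```bash
python3 - <<'E'
from h import *
A=lambda x,y,z: w('top0',290+(x+.5)/6-.5,225+(y+.5)/6-.5,z)
B=lambda x,y,z: w('top0',70+(x+.5)/4.5-.5,215+(y+.5)/4.5-.5,z)
def rep(n,P):
    print(n);P=[p[:2] for p in P]
    for i,p in enumerate(P): q=P[(i+1)%len(P)]-p; print(p.round(1),np.linalg.norm(q).round(1),np.degrees(np.arctan2(q[1],q[0])).round(2))
    print(np.mean(P,0).round(1))
rep('tray',[A(*p,24) for p in((238,202),(642,252),(608,568),(198,518))])
rep('basin',[B(*p,120) for p in((62,67),(405,48),(405,495),(44,515))])
rep('shelf',[A(*p,55) for p in((52,94),(717,58),(745,416))])
rep('tabtop',[A(*p,149) for p in((418,302),(442,302),(425,415),(401,415))])
rep('cuptop',[A(*p,62) for p in((455,305),(573,318),(548,520),(420,505))])
E
```

```text
tray
[566.   11.5] 159.4 -98.24
[ 543.2 -146.3] 124.5 171.53
[ 420.  -127.9] 158.5 82.03
[442.  29.] 125.2 -8.04
[492.8 -58.4]
basin
[620.7 554.6] 168.6 -87.75
[627.3 386.2] 219.7 -177.24
[407.9 375.6] 170.7 92.16
[401.4 546.1] 219.4 2.22
[514.3 465.6]
shelf
[603.4  82.7] 257.7 -87.85
[ 613.1 -174.9] 139.8 -178.4
[ 473.4 -178.8] 292.0 63.55
[563.3 -90.3]
tabtop
[502.6 -51.5] 8.5 -91.03
[502.4 -60. ] 40.7 169.86
[462.3 -52.8] 8.4 88.98
[462.5 -44.4] 40.7 -10.06
[482.5 -52.2]
cuptop
[516.7 -70. ] 44.9 -97.41
[ 510.9 -114.5] 77.3 170.85
[ 434.6 -102.3] 48.1 82.28
[441.  -54.6] 77.2 -11.53
[475.8 -85.4]
```

```bash
cat >> h.py <<'E'
def plan(x,y,z,yaw):
    "normalised row to reach TCP xyz with tool x at yaw deg"
    s=robot.get_state(); a,b,c,d=s['eef_rot']
    R=np.array([[a*a+b*b-c*c-d*d,2*(b*c-a*d),2*(b*d+a*c)],[2*(b*c+a*d),a*a-b*b+c*c-d*d,2*(c*d-a*b)],[2*(b*d-a*c),2*(c*d+a*b),a*a-b*b-c*c+d*d]])
    y0=np.degrees(np.arctan2(R[1,0],R[0,0])); d=R.T@(np.array([x,y,z])-s['ee_pos'])
    print('t',round(s['time_s'],2),'pos',s['ee_pos'].round(1),'yaw',y0.round(2),'gap',round(s['finger_gap'],1),'F',s['contact_force'].round(1),'\n row',(d/150).round(3),(-np.radians(yaw-y0)/.5).round(3))
E
python3 -c "
from h import *
plan(482.5,-52.2,230,-9.5)"
```

```text
t 0.1 pos [233.9 497.3 230.5] yaw -25.2 gap 85.7 F [ 0.4 -0.3 -0.3] 
 row [3.059 2.609 0.008] -0.548
```

```bash

R='[[0.1,0.1,0,0],[0.2,0.2,0,0],[0.3,0.3,0,0],[0.45,0.4,0,0],[0.6,0.5,0,0],[0.7,0.6,0,0],[0.8,0.7,0,0],[0.9,0.8,0,0],[1,0.85,0,0],[1,0.85,0,0]]'
true
python3 -m crank '[[0.1,0.1,0,0],[0.2,0.2,0,0],[0.3,0.3,0,0],[0.45,0.4,0,0],[0.6,0.5,0,0],[0.7,0.6,0,0],[0.8,0.7,0,0],[0.9,0.8,0,0],[1,0.85,0,0],[1,0.85,0,0]]' 1 40
python3 -m crank '[[0.1,0.1,0,0],[0.2,0.2,0,0],[0.3,0.3,0,0],[0.45,0.4,0,0],[0.6,0.5,0,0],[0.7,0.6,0,0],[0.8,0.7,0,0],[0.9,0.8,0,0],[1,0.85,0,0],[1,0.85,0,0]]'
python3 -m crank '[[0.1,0.1,0,0],[0.2,0.2,0,0],[0.3,0.3,0,0],[0.45,0.4,0,0],[0.6,0.5,0,0],[0.7,0.6,0,0],[0.8,0.7,0,0],[0.9,0.8,0,0],[1,0.85,0,0],[1,0.85,0,0]]'
python3 -m crank '[[0,0,0,-0.1],[0,0,0,-0.2],[0,0,0,-0.3],[0,0,0,-0.4],[0,0,0,-0.5],[0,0,0,-0.55],[0,0,0,-0.55],[0,0,0,-0.55],[0,0,0,-0.55],[0,0,0,-0.55]]'
python3 - <<'E'
from h import *
plan(482.5,-52.2,230,-9.5); snap('wrist','wr1'); print(px('wr1',[482.5,-52.2,149]),px('wr1',[492.8,-58.4,24]))
E
```

```text
time_s: 1.1
ee_pos: [316.0, 317.0, 231.3]
eef_rot: [0.0, 0.976, -0.219, -0.0]
contact_force: [-0.1, 0.6, 0.2]
finger_gap: 85.5
finger_force: 0.0
time_s: 2.1
ee_pos: [397.4, 138.5, 231.0]
eef_rot: [0.0, 0.976, -0.219, -0.0]
contact_force: [0.2, -0.2, -0.3]
finger_gap: 85.4
finger_force: 0.0
time_s: 3.1
ee_pos: [479.0, -40.3, 230.7]
eef_rot: [0.0, 0.976, -0.219, -0.0]
contact_force: [-0.1, 0.6, 0.3]
finger_gap: 85.6
finger_force: 0.0
time_s: 4.1
ee_pos: [478.5, -39.9, 231.3]
eef_rot: [-0.0, 0.997, -0.083, -0.0]
contact_force: [0.7, -0.4, 0.4]
finger_gap: 85.0
finger_force: 0.0
t 4.1 pos [478.5 -39.9 231.3] yaw -9.47 gap 85.0 F [ 0.7 -0.4  0.4] 
 row [0.04  0.076 0.008] 0.001
[332.63898053 237.56489201] [332.3027054  188.94258476]
```

View pics/wr1.png

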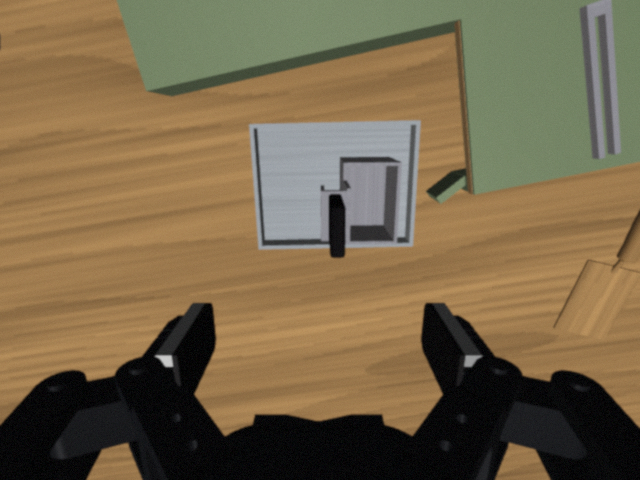

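The wrist view shows the black tab top at about (330–345, 207–257), slightly right of the prediction at (332.6, 237.6). The tray corners are near (250,125), (420,122), (413,247) and (258,248).

```bash
python3 - <<'E'
from h import *
for p in((331,207),(343,207),(345,257),(331,257)): print(w('wr1',*p,149)[:2].round(1))
for p in((250,125),(420,122),(413,247),(258,248)): print('tray',w('wr1',*p,24)[:2].round(1))
for p in((458,22),(472,192),(147,91)): print('shelf',w('wr1',*p,55)[:2].round(1))
plan(482,-53.5,231,-9)
E
```

```text
[503.1 -54.3]
[501.8 -62. ]
[467.6 -58.3]
[469.1 -49. ]
tray [565.1   8.3]
tray [ 541.3 -148.9]
tray [ 419.1 -131.7]
tray [444.7  27.2]
shelf [ 612.4 -176.2]
shelf [ 474.5 -181.9]
shelf [604.6  81.2]
t 4.15 pos [478.5 -40.  231.3] yaw -9.46 gap 85.2 F [-0.5 -0.9 -0.1] 
 row [0.038 0.085 0.002] -0.016
```

```bash

python3 -m crank '[[0.025,0.045,0,0],[0.045,0.09,0.05,0],[0.045,0.09,0.15,0],[0.045,0.09,0.25,0],[0.045,0.09,0.38,0],[0.045,0.09,0.5,0],[0.045,0.09,0.6,0],[0.045,0.09,0.7,0],[0.045,0.09,0.78,0],[0.045,0.09,0.78,0]]'
python3 -m crank '[[0,0,0,0],[0,0,0,0],[0,0,0,0],[0,0,0,0],[0,0,0,0],[0,0,0,0],[0,0,0,0],[0,0,0,0],[0,0,0,0],[0,0,0,0]]' -1 40
```

```text
time_s: 5.15
ee_pos: [481.5, -55.1, 112.1]
eef_rot: [0.0, 0.997, -0.083, -0.002]
contact_force: [-0.1, 0.0, 0.1]
finger_gap: 85.6
finger_force: 0.0
time_s: 6.15
ee_pos: [483.1, -54.3, 114.5]
eef_rot: [-0.0, 0.997, -0.082, 0.0]
contact_force: [0.2, 1.0, 2.1]
finger_gap: 9.6
finger_force: 45.0
```

```bash

python3 -m crank '[[0,0,-0.03,0],[0,0,-0.08,0],[0,0,-0.15,0],[0,0,-0.25,0],[0,0,-0.35,0],[0,0,-0.45,0],[0,0,-0.55,0],[0,0,-0.62,0],[0,0,-0.65,0],[0,0,-0.65,0]]'
python3 -m crank '[[0,-0.05,0,-0.05],[0,-0.15,0,-0.1],[0,-0.25,0,-0.2],[0,-0.4,0,-0.25],[0,-0.55,0,-0.3],[0,-0.7,0,-0.4],[0,-0.85,0,-0.41],[0,-0.95,0,-0.41],[0,-1,0,-0.41],[0,-1,0,-0.41]]'
python3 - <<'E'
from h import *
plan(517,330,212,2.4)
E
```

```text
time_s: 7.15
ee_pos: [483.1, -54.4, 212.3]
eef_rot: [-0.0, 0.997, -0.082, 0.001]
contact_force: [-0.4, 0.0, -1.8]
finger_gap: 9.3
finger_force: 44.6
time_s: 8.15
ee_pos: [507.5, 94.5, 211.5]
eef_rot: [0.0, 1.0, 0.021, -0.0]
contact_force: [-0.1, -0.9, -1.6]
finger_gap: 9.4
finger_force: 44.6
t 8.15 pos [507.5  94.5 211.5] yaw 2.41 gap 9.4 F [-0.1 -0.9 -1.6] 
 row [ 0.129 -1.566 -0.004] 0.0
```

```bash

python3 -m crank '[[0,-0.1,0,0],[0,-0.2,0,0],[0,-0.3,0,0],[0.03,-0.4,0,0],[0.06,-0.5,0,0],[0.1,-0.6,0,0],[0.13,-0.7,0,0],[0.13,-0.75,0,0],[0.13,-0.8,0,0],[0.13,-0.8,0,0]]'
python3 -m crank '[[0,-0.1,0,0],[0,-0.2,0,0],[0,-0.3,0,0],[0,-0.4,0,0],[0,-0.5,0,0],[0,-0.6,0,0],[0,-0.7,0,0],[0,-0.75,0,0],[0,-0.77,0,0],[0,-0.77,0,0]]'
python3 - <<'E'
from h import *
snap('wrist','wr2');snap('top','top2')
plan(517,383.4,212,2.4)
for p in ((407.9,375.6,120),(627.3,386.2,120),(517,381,120)): print(px('wr2',p),px('top2',p))
E
```

```text
time_s: 9.15
ee_pos: [522.0, 214.9, 211.6]
eef_rot: [0.0, 1.0, 0.02, -0.0]
contact_force: [-0.5, -0.5, -1.8]
finger_gap: 9.1
finger_force: 44.6
time_s: 10.15
ee_pos: [517.5, 329.8, 211.6]
eef_rot: [0.0, 1.0, 0.02, -0.0]
contact_force: [0.5, 0.0, -0.9]
finger_gap: 9.4
finger_force: 44.6
t 10.25 pos [517.6 329.2 211.9] yaw 2.28 gap 9.3 F [ 0.3 -0.1 -1.1] 
 row [ 0.01  -0.361 -0.001] -0.004
[251.99017831 372.22911867] [159.60214228 324.59506367]
[228.12549308  63.31582915] [159.59399142 225.28244384]
[241.53091712 239.25485759] [159.53868423 274.2472982 ]
```

View pics/wr2.png

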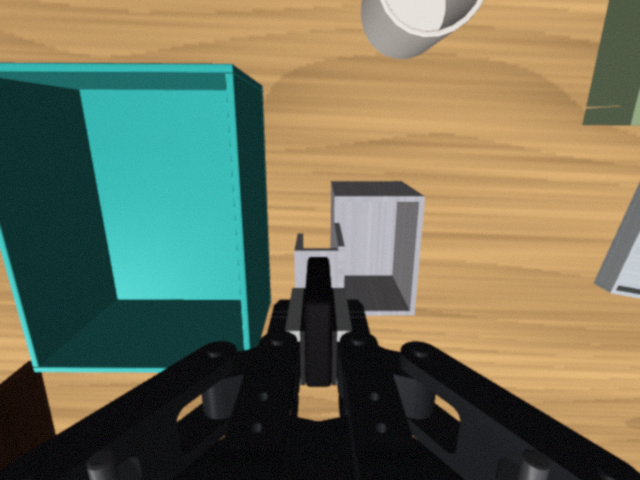

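The basin's near-wall outer rim edge runs from (234,66) to about (249,345). The caddy's hook is at about (320,240), still clear of the wall.

```bash
python3 - <<'E'
from h import *
for p in((234,66),(249,345),(242.5,220)): print(w('wr2',*p,120)[:2].round(1))
for p in((296,247),(344,247)): print('strap top?',w('wr2',*p,200)[:2].round(1))
plan(517,382.5,212,2.4)
E
```

```text
[626.  382.7]
[432.5 377.5]
[530.8 380. ]
strap top? [540.4 339.2]
strap top? [541.2 317.2]
t 10.25 pos [517.6 329.2 211.9] yaw 2.28 gap 9.3 F [ 0.3 -0.1 -1.1] 
 row [ 0.01  -0.355 -0.001] -0.004
```

```bash

python3 -m crank '[[0.01,-0.05,0,0],[0.01,-0.1,0,0],[0.01,-0.16,0,0],[0.01,-0.22,0,0],[0.01,-0.28,0,0],[0.01,-0.33,0,0],[0.01,-0.356,0,0],[0.01,-0.356,0,0],[0.01,-0.356,0,0],[0.01,-0.356,0,0]]'
python3 -m crank '[[0,0,0.03,0],[0,0,0.08,0],[0,0,0.14,0],[0,0,0.2,0],[0,0,0.26,0],[0,0,0.32,0],[0,0,0.37,0],[0,0,0.41,0],[0,0,0.43,0],[0,0,0.43,0]]'
python3 - <<'E'
from h import *
snap('wrist','wr3')
plan(517,382.7,134.5,2.4)
E
```

```text
time_s: 11.25
ee_pos: [517.0, 382.7, 211.9]
eef_rot: [-0.0, 1.0, 0.02, 0.0]
contact_force: [1.2, 0.2, -2.6]
finger_gap: 9.5
finger_force: 44.6
time_s: 12.25
ee_pos: [516.8, 382.9, 146.9]
eef_rot: [0.0, 1.0, 0.02, -0.0]
contact_force: [0.3, -0.1, -0.5]
finger_gap: 9.4
finger_force: 44.7
t 12.3 pos [517.  383.1 147.3] yaw 2.31 gap 9.4 F [-0.5 -0.8 -1.5] 
 row [0.    0.002 0.086] -0.003
```

View pics/wr3.png

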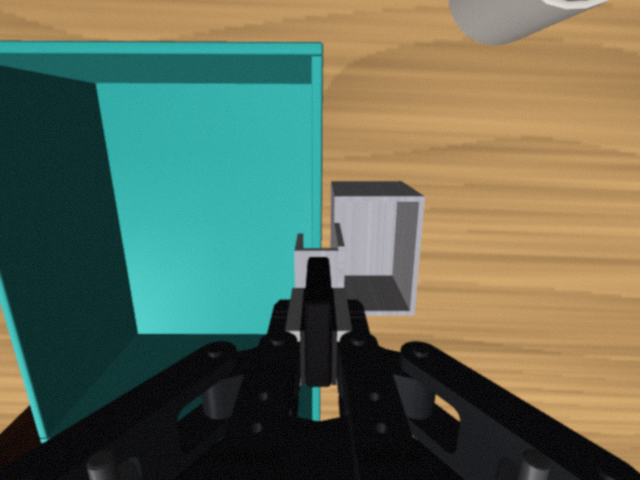

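The rim (columns 311–322) passes between the lip (about 297) and the back plate (about 341), with the cup outside. I'll lower the caddy to seat it.

```bash

python3 -m crank '[[0,0,0.01,0],[0,0,0.02,0],[0,0,0.03,0],[0,0,0.04,0],[0,0,0.05,0],[0,0,0.06,0],[0,0,0.07,0],[0,0,0.08,0],[0,0,0.085,0],[0,0,0.085,0]]'
```

```text
time_s: 13.3
ee_pos: [516.9, 383.0, 134.5]
eef_rot: [0.0, 1.0, 0.02, 0.0]
contact_force: [-1.3, -0.2, -2.1]
finger_gap: 9.3
finger_force: 44.8
```

```bash

python3 -m crank '[[0,0,0.003,0],[0,0,0.005,0],[0,0,0.007,0],[0,0,0.009,0],[0,0,0.012,0],[0,0,0.012,0],[0,0,0.012,0],[0,0,0.012,0],[0,0,0.012,0],[0,0,0.012,0]]'
```

```text
time_s: 14.3
ee_pos: [517.0, 383.1, 134.4]
eef_rot: [-0.0, 1.0, 0.02, 0.001]
contact_force: [-4.5, -1.3, 7.0]
finger_gap: 9.6
finger_force: 46.1
```

```bash

python3 -m crank '[[0,0,0,0],[0,0,0,0],[0,0,0,0],[0,0,0,0],[0,0,0,0],[0,0,0,0],[0,0,-0.03,0],[0,0,-0.07,0],[0,0,-0.12,0],[0,0,-0.2,0]]' -0.2
python3 -m crank '[[0,0,-0.05,0],[0,0,-0.1,0],[0,0,-0.2,0],[0,0,-0.3,0],[0,0,-0.4,0],[0,0,-0.5,0],[0,0,-0.55,0],[0,0,-0.55,0],[0,0,-0.55,0],[0,0,-0.55,0]]'
python3 - <<'E'
from h import *
d=snap('top','top3');snap('wrist','wr4')
a=d['color'][215:340,70:203]; b=cv2.imread('pics/wr4.png')[:480,150:550]
cv2.imwrite('pics/c5.png',np.hstack([cv2.convertScaleAbs(cv2.resize(a,(400,376)),alpha=1.6),cv2.resize(b,(313,376))]))
plan(492,22,240,-8.1)
E
```

```text
time_s: 15.3
ee_pos: [516.7, 382.9, 163.3]
eef_rot: [0.0, 1.0, 0.02, -0.0]
contact_force: [-0.0, -0.1, -0.4]
finger_gap: 34.0
finger_force: 0.0
time_s: 16.3
ee_pos: [516.5, 382.8, 244.1]
eef_rot: [0.001, 1.0, 0.02, -0.001]
contact_force: [-0.2, -0.0, -0.2]
finger_gap: 34.0
finger_force: 0.0
t 16.4 pos [516.7 382.9 244.4] yaw 2.31 gap 34.2 F [ 0.6 -0.   0.4] 
 row [-0.261  2.397  0.032] 0.363
```

View pics/c5.png

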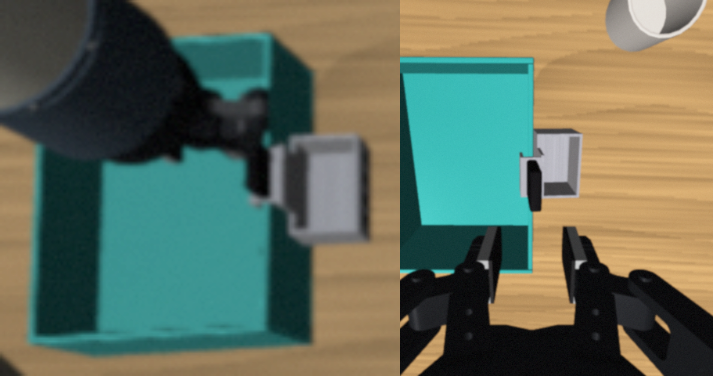

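The caddy hangs on the near wall with its cup outside, and the basin hasn't moved. Next I'll re-measure the tray by mask.

```bash
python3 - <<'E'
from h import *
for f in('top0','top3'):
    a=cv2.imread(f'pics/{f}.png'); h=cv2.cvtColor(a,cv2.COLOR_BGR2HSV)
    m=((h[...,1]<70)&(h[...,2]>60)).astype(np.uint8); r=np.zeros_like(m); r[245:325,315:403]=m[245:325,315:403]
    c=max(cv2.findContours(r,0,1)[0],key=cv2.contourArea)
    p=np.array([w(f,*q[0],24)[:2] for q in cv2.convexHull(c)],np.float32)
    print(f,cv2.minAreaRect(p))
plan(503.5,17.4,150,-8.1)
E
```

```text
top0 ((492.4964599609375, -58.22601318359375), (163.15806579589844, 128.8043975830078), 81.8616714477539)
top3 ((492.4813537597656, -58.110107421875), (163.1238555908203, 128.8341064453125), 81.79246520996094)
t 16.4 pos [516.7 382.9 244.4] yaw 2.31 gap 34.2 F [ 0.6 -0.   0.4] 
 row [-0.185  2.43   0.632] 0.363
```

```bash

python3 -m crank '[[0,0.1,0,0],[0,0.2,0,0],[0,0.35,0,0],[0,0.5,0,0],[0,0.65,0,0],[0,0.8,0,0],[0,0.9,0,0],[0,1,0,0],[0,1,0,0],[0,1,0,0]]'
python3 -m crank '[[0,0.1,0,0],[0,0.2,0,0],[0,0.35,0,0],[-0.03,0.5,0,0],[-0.06,0.65,0,0],[-0.1,0.8,0,0],[-0.14,0.9,0,0],[-0.18,1,0,0],[-0.18,1,0,0],[-0.18,1,0,0]]'
python3 -m crank '[[0,0.1,0.05,0.05],[0,0.2,0.1,0.1],[0,0.3,0.2,0.15],[0,0.4,0.3,0.2],[0,0.43,0.4,0.25],[0,0.43,0.5,0.3],[0,0.43,0.6,0.36],[0,0.43,0.63,0.36],[0,0.43,0.63,0.36],[0,0.43,0.63,0.36]]'
python3 - <<'E'
from h import *
plan(503.5,16.5,9,-8.1)
E
```

```text
time_s: 17.4
ee_pos: [523.0, 232.9, 245.3]
eef_rot: [-0.0, 1.0, 0.02, 0.0]
contact_force: [-1.1, 0.4, 0.2]
finger_gap: 34.2
finger_force: 0.0
time_s: 18.4
ee_pos: [501.9, 82.0, 245.4]
eef_rot: [-0.0, 1.0, 0.02, 0.0]
contact_force: [0.9, -0.8, -0.3]
finger_gap: 34.0
finger_force: 0.0
time_s: 19.4
ee_pos: [504.9, 17.5, 151.2]
eef_rot: [0.0, 0.998, -0.07, 0.0]
contact_force: [0.4, -0.2, -0.6]
finger_gap: 34.1
finger_force: 0.0
t 19.4 pos [504.9  17.5 151.2] yaw -7.98 gap 34.1 F [ 0.4 -0.2 -0.6] 
 row [-0.009  0.008  0.948] 0.004
```

```bash

python3 -m crank '[[0,0,0.1,0],[0,0,0.2,0],[0,0,0.35,0],[0,0,0.5,0],[0,0,0.65,0],[0,0,0.77,0],[0,0,0.86,0],[0,0,0.91,0],[0,0,0.94,0],[0,0,0.945,0]]'
python3 -m crank '[[0,0,0,0],[0,0,0,0],[0,0,0,0],[0,0,0,0],[0,0,0,0],[0,0,0,0],[0,0,0,0],[0,0,0,0],[0,0,0,0],[0,0,0,0]]' -1 40
python3 - <<'E'
from h import *
plan(503.5,16.5,9,2)
E
```

```text
time_s: 20.4
ee_pos: [504.9, 17.8, 9.2]
eef_rot: [-0.0, 0.998, -0.07, 0.0]
contact_force: [-0.1, 0.5, 0.0]
finger_gap: 34.5
finger_force: 0.0
time_s: 21.4
ee_pos: [505.2, 18.0, 9.8]
eef_rot: [-0.0, 0.998, -0.07, 0.001]
contact_force: [-1.8, 1.7, 5.9]
finger_gap: 2.4
finger_force: 43.1
t 21.4 pos [505.2  18.    9.8] yaw -8.0 gap 2.4 F [-1.8  1.7  5.9] 
 row [-0.01   0.011  0.005] -0.349
```

```bash

python3 -m crank '[[0.02,0,0,-0.03],[0.05,-0.01,0,-0.07],[0.08,-0.01,0,-0.12],[0.11,-0.02,0,-0.17],[0.14,-0.02,0,-0.22],[0.17,-0.02,0,-0.27],[0.2,-0.03,0,-0.31],[0.23,-0.03,0,-0.34],[0.23,-0.03,0,-0.35],[0.23,-0.03,0,-0.35]]'
python3 - <<'E'
from h import *
plan(546,18,10,2); d=snap('top','top6'); d2=snap('wrist','wr6')
a=d['color'][225:325,290:423]
cv2.imwrite('pics/c6.png',np.hstack([cv2.convertScaleAbs(cv2.resize(a,None,fx=3.2,fy=3.2,interpolation=2),alpha=1.6),cv2.resize(d2['color'],(427,320))])[:, :850][:,:853])
i=cv2.imread('pics/c6.png'); cv2.imwrite('pics/c6.png',cv2.resize(i,(800,int(i.shape[0]*800/i.shape[1])))); print(i.shape)
E
```

```text
time_s: 22.4
ee_pos: [537.3, 16.3, 9.7]
eef_rot: [0.001, 1.0, 0.017, -0.002]
contact_force: [-8.3, -1.1, 13.2]
finger_gap: 2.7
finger_force: 44.6
t 22.4 pos [537.3  16.3   9.7] yaw 1.97 gap 2.7 F [-8.3 -1.1 13.2] 
 row [ 0.059 -0.009 -0.002] -0.001
(320, 850, 3)
```

View pics/c6.png

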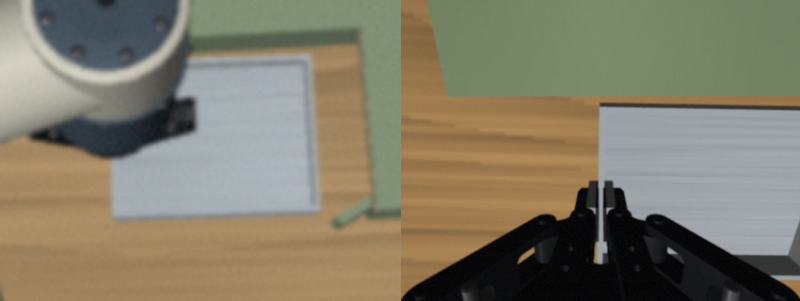

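```bash
python3 - <<'E'
from h import *
g=cv2.imread('pics/wr6.png').astype(int)
for u in (330,400,480,560,630): print(u,[tuple(g[v,u]) for v in range(148,180,2)])
E
```

```text
330 [(np.int64(109), np.int64(140), np.int64(125)), (np.int64(109), np.int64(137), np.int64(124)), (np.int64(102), np.int64(135), np.int64(129)), (np.int64(85), np.int64(125), np.int64(157)), (np.int64(76), np.int64(120), np.int64(156)), (np.int64(77), np.int64(122), np.int64(157)), (np.int64(78), np.int64(123), np.int64(158)), (np.int64(74), np.int64(117), np.int64(152)), (np.int64(53), np.int64(66), np.int64(75)), (np.int64(54), np.int64(53), np.int64(51)), (np.int64(55), np.int64(51), np.int64(53)), (np.int64(105), np.int64(101), np.int64(100)), (np.int64(165), np.int64(158), np.int64(151)), (np.int64(167), np.int64(162), np.int64(156)), (np.int64(170), np.int64(163), np.int64(157)), (np.int64(172), np.int64(164), np.int64(159))]
400 [(np.int64(103), np.int64(136), np.int64(118)), (np.int64(104), np.int64(134), np.int64(120)), (np.int64(96), np.int64(129), np.int64(129)), (np.int64(79), np.int64(121), np.int64(154)), (np.int64(80), np.int64(122), np.int64(157)), (np.int64(80), np.int64(121), np.int64(156)), (np.int64(78), np.int64(121), np.int64(157)), (np.int64(76), np.int64(122)
[... 1899 characters left out ...]
.int64(117)), (np.int64(100), np.int64(130), np.int64(116)), (np.int64(85), np.int64(124), np.int64(135)), (np.int64(72), np.int64(114), np.int64(148)), (np.int64(74), np.int64(115), np.int64(148)), (np.int64(73), np.int64(114), np.int64(147)), (np.int64(77), np.int64(116), np.int64(150)), (np.int64(72), np.int64(115), np.int64(150)), (np.int64(76), np.int64(118), np.int64(154)), (np.int64(78), np.int64(121), np.int64(156)), (np.int64(71), np.int64(103), np.int64(132)), (np.int64(53), np.int64(57), np.int64(59)), (np.int64(51), np.int64(51), np.int64(50)), (np.int64(62), np.int64(63), np.int64(60)), (np.int64(133), np.int64(129), np.int64(123)), (np.int64(168), np.int64(162), np.int64(159))]
```

```bash
python3 - <<'E'
from h import *
for p in((330,163.5,24),(630,168.7,24),(330,152.4,55),(630,152.4,55)): print(w('wr6',*p)[:2].round(1))
E
```

```text
[601.   12.5]
[602.6 -94.7]
[607.   13.8]
[609.7 -66.5]
```

```bash

python3 -m crank '[[0.005,0,-0.002,-0.01],[0.01,0,-0.004,-0.02],[0.015,0,-0.004,-0.03],[0.02,0,-0.004,-0.037],[0.025,0,-0.004,-0.037],[0.03,0,-0.004,-0.037],[0.035,0,-0.004,-0.037],[0.04,0,-0.004,-0.037],[0.043,0,-0.004,-0.037],[0.043,0,-0.004,-0.037]]'
python3 - <<'E'
from h import *
snap('wrist','wr7');plan(546,18,10,3)
g=cv2.cvtColor(cv2.imread('pics/wr7.png'),cv2.COLOR_BGR2HSV).astype(int); b=cv2.imread('pics/wr7.png')
for u in range(330,640,60):
    c=b[130:200,u].astype(int); wood=(c[:,2]-c[:,0]>45); dark=c.max(1)<85
    print(u,'wood',wood.sum(),130+np.argmax(wood),'dark',130+np.argmax(dark),dark.sum())
E
```

```text
time_s: 23.5
ee_pos: [542.3, 16.6, 9.8]
eef_rot: [0.001, 1.0, 0.026, -0.003]
contact_force: [-11.9, -1.0, 13.8]
finger_gap: 2.7
finger_force: 44.5
t 23.55 pos [542.3  16.6   9.8] yaw 3.0 gap 2.9 F [-10.9  -0.2  13.3] 
 row [ 0.025 -0.008 -0.002] -0.0
330 wood 0 130 dark 130 0
390 wood 0 130 dark 130 0
450 wood 0 130 dark 130 0
510 wood 0 130 dark 130 0
570 wood 0 130 dark 130 0
630 wood 0 130 dark 130 0
```

```bash
python3 - <<'E'
from h import *
b=cv2.imread('pics/wr7.png').astype(int)
for u in (330,480,630): print(u,[(v,*map(int,b[v,u])) for v in range(140,260,5)])
E
```

```text
330 [(140, 104, 134, 120), (145, 108, 139, 123), (150, 108, 141, 125), (155, 103, 136, 121), (160, 108, 137, 122), (165, 111, 143, 126), (170, 110, 141, 124), (175, 167, 161, 155), (180, 166, 160, 155), (185, 162, 156, 149), (190, 165, 160, 155), (195, 167, 162, 155), (200, 166, 161, 156), (205, 165, 160, 154), (210, 162, 157, 150), (215, 164, 159, 153), (220, 169, 163, 158), (225, 166, 160, 153), (230, 165, 158, 153), (235, 160, 157, 150), (240, 164, 157, 151), (245, 162, 157, 152), (250, 163, 158, 154), (255, 166, 159, 155)]
480 [(140, 106, 137, 120), (145, 103, 133, 116), (150, 103, 133, 116), (155, 102, 135, 119), (160, 106, 134, 120), (165, 101, 133, 118), (170, 100, 131, 116), (175, 135, 146, 137), (180, 165, 161, 155), (185, 165, 160, 154), (190, 169, 162, 156), (195, 168, 161, 157), (200, 163, 158, 154), (205, 167, 161, 156), (210, 169, 163, 159), (215, 164, 158, 153), (220, 167, 162, 154), (225, 172, 167, 159), (230, 167, 163, 155), (235, 162, 156, 150), (240, 168, 162, 158), (245, 169, 163, 160), (250, 169, 167, 160), (255, 167, 162, 156)]
630 [(140, 99, 129, 114), (145, 98, 129, 114), (150, 99, 129, 113), (155, 100, 128, 113), (160, 102, 131, 115), (165, 98, 128, 113), (170, 101, 130, 117), (175, 97, 126, 111), (180, 165, 160, 156), (185, 163, 156, 154), (190, 160, 152, 148), (195, 165, 159, 155), (200, 167, 162, 156), (205, 161, 156, 151), (210, 170, 167, 159), (215, 163, 157, 153), (220, 165, 158, 153), (225, 172, 166, 161), (230, 166, 161, 156), (235, 160, 153, 147), (240, 165, 160, 156), (245, 174, 170, 164), (250, 166, 161, 158), (255, 170, 164, 158)]
```

```bash

python3 -m crank '[[0.003,0,-0.003,0],[0.006,0.02,-0.006,0],[0.006,0.05,-0.006,0],[0.006,0.08,-0.006,0],[0.005,0.11,-0.006,0],[0.005,0.14,-0.006,0],[0.004,0.17,-0.006,0],[0.004,0.19,-0.006,0],[0.004,0.2,-0.006,0],[0.004,0.2,-0.006,0]]'
python3 -c "
from h import *
plan(546,18,10,3)"
```

```text
time_s: 24.55
ee_pos: [546.6, -11.2, 9.8]
eef_rot: [-0.001, 1.0, 0.026, -0.001]
contact_force: [-5.3, 6.6, 3.2]
finger_gap: 2.5
finger_force: 42.7
t 24.55 pos [546.6 -11.2   9.8] yaw 2.99 gap 2.5 F [-5.3  6.6  3.2] 
 row [ 0.006 -0.194 -0.001] -0.0
```

```bash

python3 -m crank '[[0.003,0.02,0,0],[0.004,0.04,0,0],[0.005,0.06,0,0],[0.006,0.08,0,0],[0.006,0.1,0,0],[0.006,0.12,0,0],[0.006,0.14,0,0],[0.006,0.16,0,0],[0.006,0.18,0,0],[0.006,0.2,0,0]]'
python3 -c "
from h import *
plan(546,18,10,3);snap('top','top8'); snap('wrist','wr8')
a=cv2.imread('pics/top8.png')[225:325,300:433];b=cv2.imread('pics/wr8.png')
cv2.imwrite('pics/c8.png',np.hstack([cv2.convertScaleAbs(cv2.resize(a,(399,300),interpolation=2),alpha=1.6),cv2.resize(b,(400,300))]))"
```

```text
time_s: 25.55
ee_pos: [547.7, -39.2, 9.8]
eef_rot: [-0.003, 1.0, 0.026, -0.002]
contact_force: [-11.4, 16.0, 8.7]
finger_gap: 3.1
finger_force: 43.7
t 25.55 pos [547.7 -39.2   9.8] yaw 2.97 gap 3.1 F [-11.4  16.    8.7] 
 row [ 0.009 -0.382  0.001] -0.001
```

View pics/c8.png

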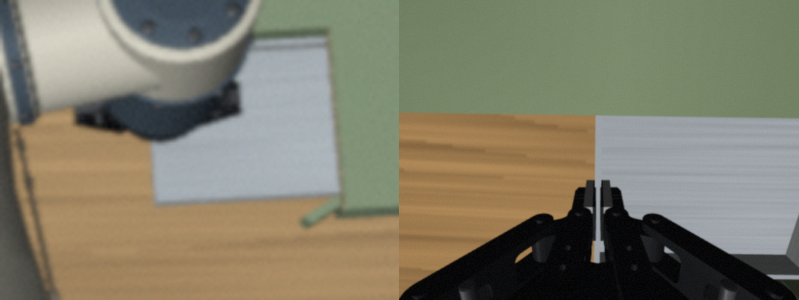

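The tray's front end has entered the mouth flush with the fence: its near corner (338,193) is inside the lip. I'll ease off sideways slightly and keep sliding.

```bash

python3 -m crank '[[-0.006,0,0,0],[-0.007,0.02,0,0],[-0.007,0.05,0,0],[-0.008,0.08,0,0],[-0.008,0.11,0,0],[-0.009,0.14,0,0],[-0.009,0.17,0,0],[-0.01,0.2,0,0],[-0.01,0.23,0,0],[-0.01,0.25,0,0]]'
python3 -c "
from h import *
plan(549.6,-100,10,3)"
```

```text
time_s: 26.65
ee_pos: [549.1, -77.9, 9.8]
eef_rot: [-0.002, 1.0, 0.026, -0.002]
contact_force: [-6.3, 11.3, 5.9]
finger_gap: 2.8
finger_force: 43.2
t 26.65 pos [549.1 -77.9   9.8] yaw 2.98 gap 2.8 F [-6.3 11.3  5.9] 
 row [-0.004  0.147 -0.002] -0.001
```

```bash

python3 -m crank '[[-0.004,0.02,0,0],[-0.006,0.05,0,0],[-0.007,0.08,0,0],[-0.008,0.12,0,0],[-0.009,0.16,0,0],[-0.01,0.2,0,0],[-0.01,0.24,0,0],[-0.01,0.28,0,0],[-0.01,0.3,0,0],[-0.01,0.31,0,0]]'
python3 -c "
from h import *
plan(549.6,-100,10,3)"
```

```text
time_s: 27.65
ee_pos: [550.8, -125.2, 9.8]
eef_rot: [-0.001, 1.0, 0.026, -0.001]
contact_force: [-4.2, 7.9, 2.9]
finger_gap: 2.6
finger_force: 42.8
t 27.65 pos [ 550.8 -125.2    9.8] yaw 2.98 gap 2.6 F [-4.2  7.9  2.9] 
 row [ 0.001 -0.168 -0.001] -0.001
```

```bash

python3 -m crank '[[0,0,0,0],[0,0,0,0],[0,0,0,0],[0,0,0,0],[0,0,-0.03,0],[0,0,-0.08,0],[0,0,-0.15,0],[0,0,-0.22,0],[0,0,-0.28,0],[0,0,-0.28,0]]' -0.6
python3 -m crank '[[0,-0.04,0,0],[0,-0.08,0,0],[0,-0.13,0,0],[0,-0.19,0,0],[0,-0.22,0,0],[0,-0.22,0,0],[0,-0.22,0.1,0],[0,-0.22,0.2,0],[0,-0.22,0.28,0],[0,-0.22,0.28,0]]' -1
python3 -c "
from h import *
plan(549.3,-100,9,2)"
```

```text
time_s: 28.65
ee_pos: [553.3, -126.3, 54.5]
eef_rot: [0.0, 1.0, 0.027, 0.002]
contact_force: [0.6, 0.8, -0.2]
finger_gap: 17.2
finger_force: 0.0
time_s: 29.65
ee_pos: [548.9, -93.4, 8.7]
eef_rot: [-0.0, 1.0, 0.027, -0.002]
contact_force: [-0.9, 0.5, 0.0]
finger_gap: 0.2
finger_force: 0.0
t 29.65 pos [548.9 -93.4   8.7] yaw 3.05 gap 0.2 F [-0.9  0.5  0. ] 
 row [ 0.001  0.044 -0.002] 0.037
```

```bash

python3 -m crank '[[0,0.01,0,0.02],[0,0.03,0,0.037],[0,0.05,0,0.037],[0,0.07,0,0.037],[0,0.09,0,0.037],[0,0.11,0,0.037],[0,0.13,0,0.037],[0,0.14,0,0.037],[0,0.15,0,0.037],[0,0.15,0,0.037]]'
python3 -m crank '[[0,0.006,0,0],[0,0.012,0,0],[0,0.018,0,0],[0,0.024,0,0],[0,0.03,0,0],[0,0.036,0,0],[0,0.042,0,0],[0,0.046,0,0],[0,0.05,0,0],[0,0.05,0,0]]'
```

```text
time_s: 30.65
ee_pos: [551.5, -115.1, 10.6]
eef_rot: [-0.001, 1.0, 0.017, 0.0]
contact_force: [-1.5, 4.7, 1.5]
finger_gap: 0.2
finger_force: 2.4
time_s: 31.65
ee_pos: [551.8, -122.4, 10.6]
eef_rot: [-0.001, 1.0, 0.018, 0.0]
contact_force: [-1.0, 4.4, 2.7]
finger_gap: -0.2
finger_force: 2.8
```

```bash

python3 -m crank '[[0,0.006,0,0],[0,0.012,0,0],[0,0.018,0,0],[0,0.024,0,0],[0,0.03,0,0],[0,0.036,0,0],[0,0.042,0,0],[0,0.046,0,0],[0,0.05,0,0],[0,0.05,0,0]]'
```

```text
time_s: 32.65
ee_pos: [552.0, -129.9, 10.6]
eef_rot: [-0.001, 1.0, 0.018, 0.0]
contact_force: [-1.1, 5.7, 2.8]
finger_gap: -0.1
finger_force: 2.7
```

```bash

python3 -m crank '[[0,0.006,0,0],[0,0.012,0,0],[0,0.018,0,0],[0,0.024,0,0],[0,0.03,0,0],[0,0.036,0,0],[0,0.042,0,0],[0,0.046,0,0],[0,0.05,0,0],[0,0.05,0,0]]'
```

```text
time_s: 33.65
ee_pos: [552.2, -131.9, 10.5]
eef_rot: [-0.005, 1.0, 0.017, 0.0]
contact_force: [-4.8, 29.0, 8.9]
finger_gap: -0.0
finger_force: 14.6
```

Blocked at 29 N, which could be the stop or a bind. I'll ease off and push again.

```bash

python3 -m crank '[[0,-0.03,0,0],[0,-0.06,0,0],[0,-0.1,0,0],[-0.02,-0.1,0,0],[-0.02,-0.08,0,0],[-0.02,-0.06,0,0],[-0.02,-0.045,0,0],[-0.02,-0.035,0,0],[-0.02,-0.03,0,0],[-0.02,-0.025,0,0]]'
python3 -m crank '[[0,0.004,0,0],[0,0.008,0,0],[0,0.012,0,0],[0,0.016,0,0],[0,0.02,0,0],[0,0.024,0,0],[0,0.028,0,0],[0,0.03,0,0],[0,0.03,0,0],[0,0.03,0,0]]'
python3 -c "
from h import *
plan(549.3,-100,9,2)"
```

```text
time_s: 34.65
ee_pos: [549.0, -131.7, 10.4]
eef_rot: [-0.003, 1.0, 0.017, 0.0]
contact_force: [-3.7, 16.7, 5.5]
finger_gap: -0.2
finger_force: 9.0
time_s: 35.65
ee_pos: [549.0, -132.1, 10.4]
eef_rot: [-0.005, 1.0, 0.017, 0.0]
contact_force: [-5.4, 32.7, 11.2]
finger_gap: -0.2
finger_force: 16.5
t 35.65 pos [ 549.  -132.1   10.4] yaw 1.91 gap -0.2 F [-5.4 32.7 11.2] 
 row [ 0.009 -0.213  0.011] -0.003
```

```bash

python3 -m crank '[[0,-0.03,0,0],[0,-0.07,0,0],[0,-0.12,0,0],[0.03,-0.12,0,0],[0.06,-0.12,0,0],[0.06,-0.09,0,0],[0.06,-0.06,0,0],[0.06,-0.03,0,0],[0.06,-0.015,0,0],[0.06,0,0,0]]'
python3 -c "
from h import *
plan(549.3,-100,9,2)
snap('wrist','wr9');b=cv2.imread('pics/wr9.png')
h=cv2.cvtColor(b,cv2.COLOR_BGR2HSV)
for p in ((560,-117,24),(560,-145,24),(600,-117,24),(600,-147,24),(500,-117,24)): print(px('wr9',p))"
```

```text
time_s: 36.65
ee_pos: [558.2, -131.9, 10.2]
eef_rot: [-0.006, 1.0, 0.016, 0.001]
contact_force: [-3.8, 39.2, 12.4]
finger_gap: 0.1
finger_force: 20.0
t 36.65 pos [ 558.2 -131.9   10.2] yaw 1.85 gap 0.1 F [-3.8 39.2 12.4] 
 row [-0.052 -0.214  0.011] -0.005
[277.45737658 315.33052249]
[345.85827539 317.58414613]
[277.10936818 220.65536314]
[356.92689066 223.25564166]
[277.88432257 431.48053412]
```

```bash

python3 -m crank '[[0,-0.02,0,0],[0,-0.05,0,0],[0,-0.1,0,0],[0,-0.16,0,0],[0,-0.22,0,0],[0,-0.28,-0.1,0],[0,-0.3,-0.3,0],[0,-0.3,-0.5,0],[0,-0.3,-0.75,0],[0,-0.3,-1,0]]'
python3 -m crank '[[0,-0.1,0,0],[0,-0.2,0,0],[0,-0.3,0,0],[0,-0.4,0,0],[-0.1,-0.5,-0.1,0],[-0.2,-0.6,-0.2,0],[-0.3,-0.7,-0.2,0],[-0.4,-0.7,-0.2,0],[-0.4,-0.7,-0.2,0],[-0.4,-0.7,-0.2,0]]'
python3 - <<'E'
from h import *
snap('top','top9'); snap('wrist','wr10'); plan(549,-100,9,2)
for f in('top9','wr10'):
    print(f)
    a=cv2.imread(f'pics/{f}.png').astype(int)
    for x in (500,530,550,570,600):
        # scan along shelf y at fixed world x from mouth outwards; tray bluish-grey (b>=r), wood r>b
        o=[]
        for y in np.arange(-172,-90,1.):
            u,v=px(f,[x,y,24]); 
            if 0<=u<640 and 0<=v<480:
                c=a[int(round(v)),int(round(u))]; o.append((y,int(c[2]-c[0])))
        t=[y for y,d in o if d>30]; print(x,'wood from',t[0] if t else None)
E
```

```text
time_s: 37.7
ee_pos: [556.2, -93.7, 161.7]
eef_rot: [0.0, 1.0, 0.018, -0.0]
contact_force: [1.1, 0.3, 0.1]
finger_gap: -0.0
finger_force: 0.0
time_s: 38.7
ee_pos: [492.9, 9.5, 190.1]
eef_rot: [0.0, 1.0, 0.018, -0.0]
contact_force: [0.7, 0.3, -0.0]
finger_gap: 0.2
finger_force: 0.0
t 38.8 pos [493.4   9.1 190. ] yaw 2.02 gap -0.2 F [-0.8 -1.4  0.1] 
 row [0.346 0.74  1.207] 0.001
top9
500 wood from -141.0
530 wood from -140.0
550 wood from -139.0
570 wood from -137.0
600 wood from -136.0
wr10
500 wood from -137.0
530 wood from -136.0
550 wood from -135.0
570 wood from -134.0
600 wood from -134.0
```

The tray's end lies about 39 mm out of the mouth, near the upper limit. I have time for one more push check from the other side of centre.

```bash

python3 -m crank '[[0.05,0.1,0.1,0],[0.1,0.2,0.2,0],[0.15,0.3,0.35,0],[0.2,0.4,0.5,0],[0.25,0.5,0.65,0],[0.29,0.6,0.75,0],[0.29,0.65,0.85,0],[0.29,0.65,0.95,0],[0.29,0.65,1,0],[0.29,0.65,1,0]]'
python3 -m crank '[[0,0,0.1,0],[0,0,0.19,0],[0,0.02,0.2,0],[0,0.05,0.2,0],[0,0.08,0.2,0],[0,0.1,0.2,0],[0,0.12,0.2,0],[0,0.14,0.2,0],[0,0.15,0.2,0],[0,0.16,0.2,0]]'
python3 -c "
from h import *
plan(540,-132,9,2)"
```

```text
time_s: 39.8
ee_pos: [539.3, -87.1, 39.1]
eef_rot: [0.0, 1.0, 0.017, -0.001]
contact_force: [-0.5, -0.6, 0.8]
finger_gap: 0.2
finger_force: 0.0
time_s: 40.8
ee_pos: [540.8, -111.0, 10.5]
eef_rot: [0.0, 1.0, 0.018, 0.0]
contact_force: [0.3, 1.0, 0.5]
finger_gap: 0.2
finger_force: 0.0
t 40.8 pos [ 540.8 -111.    10.5] yaw 2.01 gap 0.2 F [0.3 1.  0.5] 
 row [-0.01   0.139  0.01 ] 0.0
```

```bash

python3 -m crank '[[0,0.02,0,0],[0,0.04,0,0],[0,0.06,0,0],[0,0.08,0,0],[0,0.1,0,0],[0,0.115,0,0],[0,0.13,0,0],[0,0.14,0,0],[0,0.15,0,0],[0,0.16,0,0]]'
python3 -m crank '[[0,0.004,0,0],[0,0.008,0,0],[0,0.012,0,0],[0,0.016,0,0],[0,0.02,0,0],[0,0.022,0,0],[0,0.022,0,0],[0,0.022,0,0],[0,0.022,0,0],[0,0.022,0,0]]'
```

```text
time_s: 41.8
ee_pos: [541.6, -132.0, 10.4]
eef_rot: [-0.002, 1.0, 0.017, 0.0]
contact_force: [-2.2, 18.3, 6.5]
finger_gap: 0.3
finger_force: 9.3
time_s: 42.8
ee_pos: [541.6, -132.2, 10.4]
eef_rot: [-0.004, 1.0, 0.017, 0.0]
contact_force: [-3.9, 26.7, 8.4]
finger_gap: 0.1
finger_force: 13.4
```

It blocks firmly at the same depth for pushes at x = 541, 549, 552 and 558, so this is the stop. I'll retreat and hand in.

```bash

python3 -m crank '[[0,-0.02,0,0],[0,-0.05,0,0],[0,-0.1,0,0],[0,-0.16,0,0],[0,-0.22,0,0],[0,-0.28,-0.1,0],[0,-0.3,-0.3,0],[0,-0.3,-0.5,0],[0,-0.3,-0.75,0],[0,-0.3,-1,0]]'
python3 - <<'E'
from h import *
snap('top','top10')
a=cv2.imread('pics/top3.png').astype(int);b=cv2.imread('pics/top10.png').astype(int)
d=np.abs(a-b).sum(2)
for n,(x0,x1,y0,y1) in dict(rightbasin=(150,200,240,330),bowl_jar=(360,470,165,210),tweez=(445,475,230,290),mug=(200,240,180,225)).items(): print(n,d[y0:y1,x0:x1].mean().round(1))
print(robot.hand_in())
E
```

```text
time_s: 43.8
ee_pos: [539.7, -92.9, 161.8]
eef_rot: [0.0, 1.0, 0.018, -0.0]
contact_force: [1.1, -0.4, 1.1]
finger_gap: 0.4
finger_force: 0.0
rightbasin 8.5
bowl_jar 67.0
tweez 2.2
mug 2.3
the job is handed in; nothing more can be done
None
```

I handed the job in at about 44 s: the caddy hangs by its hook on the basin rim, and the tray is in the bay with about 39 mm showing, stopped at the same depth by pushes at four points, which I take to be the stop. My last before/after picture check showed a change around the sugar bowl and jar; the arm was probably in the way, but I did not confirm they stayed put.

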